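Find the gauge that fits the dough sheeter's rollers

TASK

Find by feel which of the three thickness gauges fits the gap between the dough sheeter's rollers: slid straight down from above it passes between them with a drag, gently, without being forced (a loose one is too thin, one that stops on the rollers is too thick). Leave that gauge standing upright between the rollers, its tip down on the bench, nipped by the sprung roller, and let go of it. The other two gauges end up hanging in the rack, any pocket; leave the jar, bowl and carton alone.

Things in the scene. Friction and masses are not known exactly. Their poses are not given: they have to be found in the camera images.
- sheeter: White bench dough sheeter, fixed. Origin on the bench, midway between the side plates, below the nominal face of the fixed roller. x level, across the gap, from fixed to sprung roller; y along the rollers; z up. Side plates 105 mm high, inner faces at y = -80 and +80 mm; drive housing 100 mm high at the -y end, to y = -175 mm. Open below the rollers down to the bench.
- fixed_roller (a point): Nominal mid-point of the fixed roller's face at the gap, 60 mm above the bench (sheeter x = 0); the true face lies up to 3 mm either way in x, not measured. Level steel roller, 50 mm diameter, top at 85 mm. The gap runs from its face in +x to the sprung roller: 0.8 to 9.9 mm wide, set anew each time, not measured.
- nip (a point): Sheeter x = 0, y = 0, z = 85 mm: roller-top height; axes as the sheeter's. The sprung roller (also 50 mm diameter, same height) backs off in +x by up to 3.4 mm, at 4 N rising to 6.7 N, then stops dead: a gauge up to 3.4 mm thicker than the gap passes with a drag of 3 to 10 N; a thicker one is stopped, a thinner one is loose. Over 40 N on a gauge from both rollers added is forcing.
- rack: Wooden gauge rack, fixed: rail 212 mm long (y), 38 mm deep (x), top 108 mm above the bench, on two end legs; three equal pockets at y = -68, 0, +68 mm. Origin on the bench under the middle pocket, z up.
- pocket (a point): Middle of the middle pocket at the rail's top. Each pocket is 26 (x) by 36 mm (y), 14 mm deep, with ledges at 94 mm above the bench that leave a 14 mm slot. A gauge hangs by its neck on the ledges, blade down through the slot, tip 10 mm above the bench, cap above the rail. Which gauge hangs where varies.
- gauge_thin: The thin gauge, 100 to 170 g: steel blade 4 mm thick (x), 24 wide (y), 84 long, square tip; above it a grey neck 22 x 32 x 16 mm and a grey grip cap 16 (x) by 28 (y) by 40 mm, from 100 to 140 mm above the tip (longer cap = thicker blade). Origin: centre of the tip's end face, z up. Held across x, 125 mm above the tip, the fingers clear rack and rollers.
- gauge_middle: The middle gauge, 100 to 170 g: steel blade 7 mm thick (x), 24 wide (y), 84 long, square tip; above it a grey neck 22 x 32 x 16 mm and a grey grip cap 16 (x) by 42 (y) by 40 mm, from 100 to 140 mm above the tip (longer cap = thicker blade). Origin: centre of the tip's end face, z up. Held across x, 125 mm above the tip, the fingers clear rack and rollers.
- gauge_thick: The thick gauge, 100 to 170 g: steel blade 10 mm thick (x), 24 wide (y), 84 long, square tip; above it a grey neck 22 x 32 x 16 mm and a grey grip cap 16 (x) by 56 (y) by 40 mm, from 100 to 140 mm above the tip (longer cap = thicker blade). Origin: centre of the tip's end face, z up. Held across x, 125 mm above the tip, the fingers clear rack and rollers.
- jar: Bystander: glass jar with steel lid, 64 mm diameter, 100 mm high, origin at the centre of its underside. Leave alone.
- bowl: Bystander: steel bowl, 100 mm diameter, 50 mm high, origin at the centre of its underside. Leave alone.
- carton: Bystander: cardboard carton 110 x 150 x 60 mm, origin at the centre of its underside. Leave alone.
Things that resemble listed ones, but are neither listed nor needed, are in the scene too. Leave any orange look-alike of the gauge_middle alone.

How it is judged (in metres and radians):
At the end, for the whole second after the job is handed in: One gauge stands between the rollers: tip within 4 mm of the bench, upright within 0.12 rad, nipped by the rollers (over 4 N, both added). The other two hang in rack pockets: tip 6 to 14 mm above the bench, within 16 mm of the rail's centre line, upright within 0.2 rad. All at rest, let go ((((z of gauge_thin in the frame of sheeter below 0.004 m and x of gauge_thin in the frame of sheeter between -0.008 and 0.02 m and y of gauge_thin in the frame of sheeter between -0.07 and 0.07 m and angle between gauge_thin's own z axis and vertical below 0.12 rad and contact force between gauge_thin and sheeter above 4 N and linear speed of gauge_thin below 0.02 m/s) and (z of gauge_middle in the frame of rack between 0.006 and 0.014 m and x of gauge_middle in the frame of rack between -0.016 and 0.016 m and y of gauge_middle in the frame of rack between -0.09 and 0.09 m and angle between gauge_middle's own z axis and vertical below 0.2 rad and linear speed of gauge_middle below 0.02 m/s) and (z of gauge_thick in the frame of rack between 0.006 and 0.014 m and x of gauge_thick in the frame of rack between -0.016 and 0.016 m and y of gauge_thick in the frame of rack between -0.09 and 0.09 m and angle between gauge_thick's own z axis and vertical below 0.2 rad and linear speed of gauge_thick below 0.02 m/s)) or ((z of gauge_middle in the frame of sheeter below 0.004 m and x of gauge_middle in the frame of sheeter between -0.008 and 0.02 m and y of gauge_middle in the frame of sheeter between -0.07 and 0.07 m and angle between gauge_middle's own z axis and vertical below 0.12 rad and contact force between gauge_middle and sheeter above 4 N and linear speed of gauge_middle below 0.02 m/s) and (z of gauge_thin in the frame of rack between 0.006 and 0.014 m and x of gauge_thin in the frame of rack between -0.016 and 0.016 m and y of gauge_thin in the frame of rack between -0.09 and 0.09 m and angle between gauge_thin's own z axis and vertical below 0.2 rad and linear speed of gauge_thin below 0.02 m/s) and (z of gauge_thick in the frame of rack between 0.006 and 0.014 m and x of gauge_thick in the frame of rack between -0.016 and 0.016 m and y of gauge_thick in the frame of rack between -0.09 and 0.09 m and angle between gauge_thick's own z axis and vertical below 0.2 rad and linear speed of gauge_thick below 0.02 m/s)) or ((z of gauge_thick in the frame of sheeter below 0.004 m and x of gauge_thick in the frame of sheeter between -0.008 and 0.02 m and y of gauge_thick in the frame of sheeter between -0.07 and 0.07 m and angle between gauge_thick's own z axis and vertical below 0.12 rad and contact force between gauge_thick and sheeter above 4 N and linear speed of gauge_thick below 0.02 m/s) and (z of gauge_thin in the frame of rack between 0.006 and 0.014 m and x of gauge_thin in the frame of rack between -0.016 and 0.016 m and y of gauge_thin in the frame of rack between -0.09 and 0.09 m and angle between gauge_thin's own z axis and vertical below 0.2 rad and linear speed of gauge_thin below 0.02 m/s) and (z of gauge_middle in the frame of rack between 0.006 and 0.014 m and x of gauge_middle in the frame of rack between -0.016 and 0.016 m and y of gauge_middle in the frame of rack between -0.09 and 0.09 m and angle between gauge_middle's own z axis and vertical below 0.2 rad and linear speed of gauge_middle below 0.02 m/s)))); the robot touches nothing.
It fails at once if a gauge is forced on the rollers with more than 40 N (both rollers added) (contact force between any of gauge_thin, gauge_middle, gauge_thick and sheeter above 40 N).
It fails at once if the jar, bowl or carton is moved by more than 30 mm (distance of any of jar, bowl, carton from where it was at the start of the episode above 0.03 m).
It also fails if it takes over 72 s, if anything falls off the work surface, if the arm or the gripper's body presses on something with over 40 N, if the wrist force passes 120 N, or if a joint passes its speed limit or range.

ROBOT

A 6-joint arm with a two-finger parallel gripper is mounted at the origin on the work surface. World frame = base frame: x ahead of the robot, y to its left, z up, the work surface at z = 0. Lengths are in m, angles in degrees, forces in N, time in s.
With the tool pointing down it reaches from about 0.35 to 0.725 m from the base axis. Payload 4.3 kg.
Tool frame: the origin (TCP) lies midway between the tips of the shut fingers; the grasp point (between the pads) lies 19 mm behind it (bot.grasp_offset is the distance from the TCP to the grasp point, in m); y points along the fingers, z is the direction in which the jaws open and shut, and the axes are right-handed (so a half turn about y gives the same grasp; the last joint's range is limited). The gripper opens to 85 mm and grips with 20 to 120 N. Pads are 22 mm wide; open, the fingers measure 114 mm over their backs; the gripper's body (76 mm by 85 mm) begins 54 mm behind the grasp point. The pads swing forward as they close: fully open they stand 13 mm farther back than shut.
Start: joints at [59.914, 21.618, 4.641, 73.018, 0, 83.68], TCP at [0.232, 0.526, 0.231] pointing down, gripper open.
Joint ranges: [-156.06, 156.06], [-48.1, 94.91], [-58.44, 69.94], [-101.28, 121.22], [-78.64, 73.56], [-180, 180]. Speed limits (degrees/s): [147.25, 147.25, 180, 180, 180, 180].

INTERFACE

Orientations are given as [roll, pitch, yaw] about the fixed x, y, z axes, in that order (R = Rz(yaw) Ry(pitch) Rx(roll)).
In Python, from rig import bot gives the robot as it stands.
- The arm moves only by the shell command python3 -m jog 'ROWS'. ROWS is JSON, a list of rows, each an object of numbers: "dx", "dy", "dz": the shift along the tool's x, y, z in mm; "turn": the turn about the tool's y in degrees; "hand": the gripper's target within -1 to 1 (shut at 1, half-way at 0, fully open at -1). In form: [{"dx": .., "dy": .., "dz": .., "turn": .., "hand": ..}, ...]. A call has 1 to 20 rows; each row shifts and turns the pose as measured when the row begins, along the tool's axes as they then stand; what a row does not reach is not made up. A row lasts 1/8 s, in which the tool goes at most 62.5 mm and 10.7 degrees, less where a joint would pass 70% of its speed; a pose out of reach is approached as far as the arm can. A call with a gripper value outside its range is refused whole. The fingers move at their own pace and stop on an object; the grip force is fixed at half the most. Time passes only in rows, so rows that do not move let the fingers close. It gives the time, the measured TCP pose, the force and the opening at its end, in the units of the state.
- bot.sense(): the state, without advancing time (a new reading comes with each control period).
- bot.get_image(name): name is "scene" or "top" or "wrist"; returns a dict with "color" (384x512x3 uint8, red, green, blue), "range_z" (384x512 float32, m along the optical axis (not along the pixel's ray), 0 where there is no reading), "fx", "fy", "cx", "cy" (pixels), "k1" (the pictures are not rectified: a ray, as slopes to the right and down, at radius r is drawn at 1 + k1 r^2 times it, then the intrinsics apply), "T" (4x4, takes a point from camera to world coordinates). Camera axes: x right, y down, z forward; pixel columns grow to the right and rows downward; lengths in m; the calibration is good to about 2 mm. A picture is of the moment at which its call begins.
- bot.hand_in(): hands the job in, once; it reports no verdict.
Trained networks look in a picture, given as the dict that the camera call returned (one of the last four; its "shot" number tells which), for a name from the list of things; names that differ only in an ending like _2 or _b are one class to them, and where a whole thing is asked for, a point or a joint stands for the part that bears it (a point fixed in the world has none). Each returns a list of dicts, best first, with "confidence" (0 to 1); they miss things now and then, are a little off and sometimes report something else, mostly with a low value. They report only what shows in the picture. A call takes as long as a camera call. They do not tell look-alikes from the thing itself.
- bot.search_frame(picture, query): "xy" ([column, row] in pixels, amid what is visible of it).
- bot.landmark_of(picture, query): "xy" ([column, row] in pixels: a listed point, or the origin of a listed thing).
The state is a dict: "time": time; "joint_positions": joint angles; "qvel": joint speeds; "tau": joint torques, N m; "tool_pos": TCP position; "orientation": TCP orientation; "wrist_force": force on the tool from outside, world axes, zero at the start; "ft_torque": the same for the moment, N m; "gripper_width": finger opening in m.
Only numpy, scipy, OpenCV 4.12 (cv2) and the standard library are available. Lean on these libraries where they do the work, as an engineer would, in place of code of your own. Each camera call takes 0.05 s, during which the arm holds its last target.

## Working session

There is one attempt and no reset: what is moved stays moved. The work goes in short steps, Python scripts to look and compute and a shell command to move; the robot and the scene stay as the last step left them, time stands still between calls to the robot, and variables do not carry over. Pictures are saved under pics/ and viewed, and the job is handed in when it is done.

```bash
ls; mkdir -p pics
python3 - <<'E'
from rig import bot
import cv2,numpy as np
print(bot.sense())
for n in ["scene","top"]:
    p=bot.get_image(n)
    cv2.imwrite(f"pics/{n}0.png",cv2.cvtColor(p["color"],cv2.COLOR_RGB2BGR))
    print(n,p["fx"],p["fy"],p["cx"],p["cy"],p["k1"],p["T"].round(4).tolist(),p["shot"])
    for q in ["sheeter","fixed_roller","nip","rack","pocket","gauge_thin","gauge_middle","gauge_thick","jar","bowl","carton"]:
        for f in (bot.search_frame,bot.landmark_of):
            try:
                print(q,f.__name__,[(np.round(d["xy"]).tolist(),round(d["confidence"],2)) for d in f(p,q)][:4])
            except Exception as e: print(q,f.__name__,'ERR',e)
print(bot.sense()["time"])
E
```

```text
pics
{'time': 0.0, 'joint_positions': array([5.99136544e+01, 2.16618570e+01, 4.56329755e+00, 7.30174917e+01,
       1.89798504e-05, 8.36785267e+01]), 'qvel': array([-0.07280297,  0.03396934, -0.10308896,  0.06537793,  0.02498627,
       -0.0202677 ]), 'tau': array([-2.02390656e-03, -4.63606596e+01,  2.69874161e+01,  2.07614398e-02,
       -3.25272222e-04, -8.03521687e-06]), 'tool_pos': array([0.23140067, 0.5256772 , 0.23036373]), 'orientation': array([-9.01153434e+01,  1.27968723e-02, -2.37648852e+01]), 'wrist_force': array([-0.25667   ,  0.23923835,  0.06216273]), 'ft_torque': array([ 0.03074535, -0.01224178,  0.03676115]), 'gripper_width': 0.0853002237177809}
scene 364.6928598404526 364.6928598404526 255.95944876630463 195.2503817620579 0.028764243102424442 [[0.4395, 0.6197, -0.6503, 1.0916], [0.8981, -0.2884, 0.3321, -0.1522], [0.0183, -0.73, -0.6832, 0.6286], [0.0, 0.0, 0.0, 1.0]] 1
sheeter call [([268.0, 156.0], 0.72), ([128.0, 238.0], 0.63)]
sheeter call [([291.0, 153.0], 0.75), ([173.0, 248.0], 0.73)]
fixed_roller call [([128.0, 242.0], 0.79)]
fixed_roller call [([167.0, 232.0
[... 1345 characters left out ...]
 224.0], 0.82)]
pocket call [([196.0, 221.0], 0.65)]
pocket call [([204.0, 217.0], 0.7)]
gauge_thin call []
gauge_thin call [([368.0, 134.0], 0.63), ([211.0, 224.0], 0.6)]
gauge_middle call [([139.0, 216.0], 0.71), ([176.0, 217.0], 0.67)]
gauge_middle call [([148.0, 220.0], 0.8), ([184.0, 220.0], 0.67)]
gauge_thick call [([232.0, 219.0], 0.54)]
gauge_thick call [([238.0, 224.0], 0.58), ([368.0, 137.0], 0.54)]
jar call [([271.0, 126.0], 0.56), ([356.0, 202.0], 0.21)]
jar call [([271.0, 130.0], 0.59)]
bowl call [([370.0, 134.0], 0.87)]
bowl call [([367.0, 137.0], 0.64), ([182.0, 221.0], 0.41)]
carton call [([188.0, 140.0], 0.81), ([371.0, 132.0], 0.35)]
carton call [([190.0, 142.0], 0.96)]
2.3
```

Run:
```python
import cv2
a=cv2.imread("pics/scene0.png");b=cv2.imread("pics/top0.png")
cv2.imwrite("pics/s0x.png",cv2.resize(a,(768,576),interpolation=cv2.INTER_CUBIC))
cv2.imwrite("pics/t0x.png",cv2.resize(b[80:320,110:430],(800,600),interpolation=cv2.INTER_CUBIC))
```

```text
(no output)
```

View pics/s0x.png

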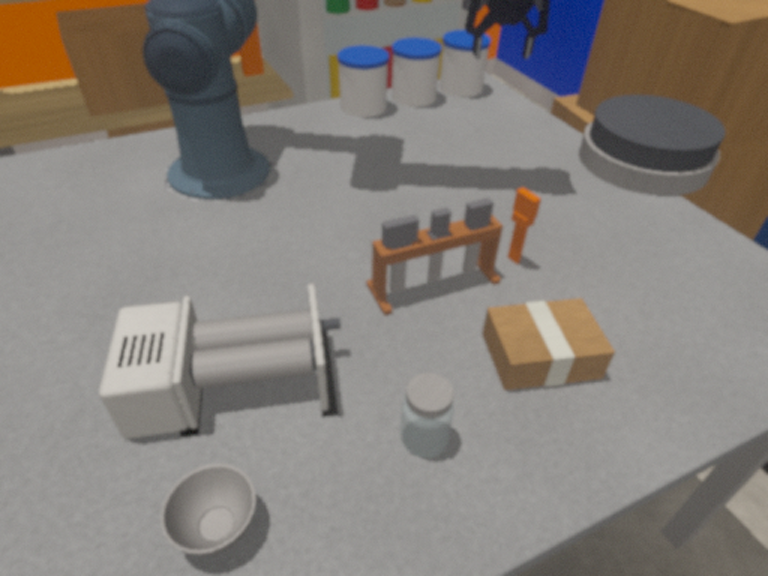

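View pics/t0x.png

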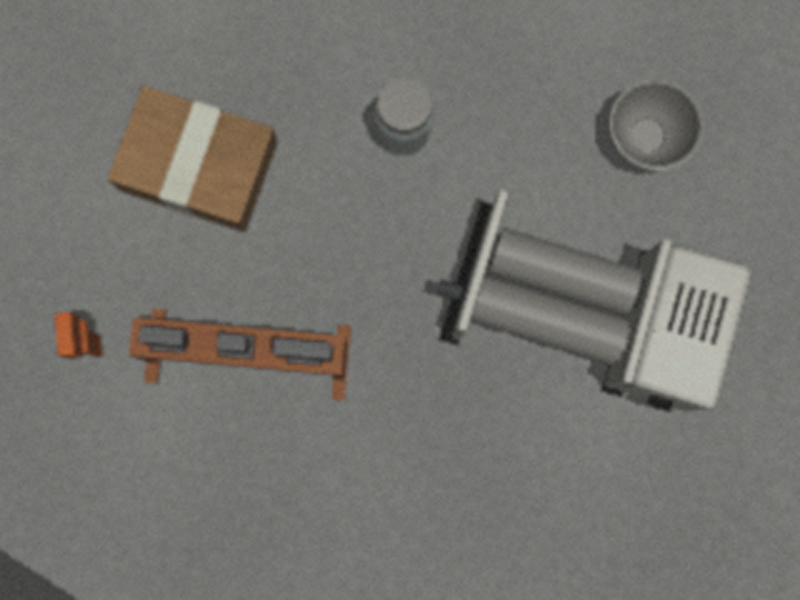

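```bash
cat > h.py <<'E'
from rig import bot
import cv2,numpy as np
def K(p): return np.array([[p["fx"],0,p["cx"]],[0,p["fy"],p["cy"]],[0,0,1.]])
def rays(p,uv):
    d=(np.atleast_2d(np.asarray(uv,float))-[p["cx"],p["cy"]])/[p["fx"],p["fy"]]
    r=d.copy()
    for _ in range(10): r=d/(1+p["k1"]*(r**2).sum(1,keepdims=True))
    return np.c_[r,np.ones(len(r))]
def onz(p,uv,z):
    T=p["T"];d=rays(p,uv)@T[:3,:3].T;o=T[:3,3]
    return o+d*((z-o[2])/d[:,2:3])
def cloud(p):
    v,u=np.mgrid[:384,:512]; uv=np.c_[u.ravel(),v.ravel()]
    z=p["range_z"].ravel(); P=(rays(p,uv)*z[:,None])@p["T"][:3,:3].T+p["T"][:3,3]
    P[z<=0]=np.nan
    return P.reshape(384,512,3)
def proj(p,P):
    T=p["T"];c=(np.atleast_2d(P)-T[:3,3])@T[:3,:3]
    r=c[:,:2]/c[:,2:]; r=r*(1+p["k1"]*(r**2).sum(1,keepdims=True))
    return r*[p["fx"],p["fy"]]+[p["cx"],p["cy"]]
def save(p,n): cv2.imwrite("pics/"+n,cv2.cvtColor(p["color"],cv2.COLOR_RGB2BGR))
E
python3 - <<'E'
from h import *
p=bot.get_image("top"); np.save("top.npy",p,allow_pickle=True)
s=bot.get_image("scene"); np.save("scene.npy",s,allow_pickle=True)
w=bot.get_image("wrist"); np.save("wrist0.npy",w,allow_pickle=True); save(w,"w0.png")
print(w["fx"],w["k1"],w["T"].round(3).tolist())
print("nip",onz(p,[333,199],.085),"fr",onz(p,[330,201],.06),"sh",onz(p,[329,200],0))
print("nip s",onz(s,[165,224],.085),"fr",onz(s,[167,232],.06),"sh",onz(s,[173,248],0))
print("pocket",onz(p,[204,217],.108),onz(s,[293,153],.108),onz(p,[208,224],0))
C=cloud(p)
for u,v in [(300,182),(330,150),(250,300),(200,217)]: print(u,v,C[v-1:v+2,u-1:u+2].reshape(-1,3).mean(0),C[v-1:v+2,u-1:u+2,2].std())
# roller tops
m=(C[...,2]>.075)&(C[...,2]<.095)
for u in range(315,362,6):
    vs=np.arange(165,230); print(u,[(int(v),round(C[v,u,0],3),round(C[v,u,1],3),round(C[v,u,2]*1000)) for v in vs if C[v,u,2]>.083][::2])
E
```

```text
305.73094970200503 -0.02876655864703011 [[0.402, 0.865, 0.301, 0.155], [0.915, -0.38, -0.133, 0.561], [-0.001, 0.329, -0.944, 0.375], [0.0, 0.0, 0.0, 1.0]]
nip [[ 0.56929653 -0.08161234  0.085     ]] fr [[ 0.56722787 -0.07775954  0.06      ]] sh [[ 0.57766867 -0.08394806  0.        ]]
nip s [[ 0.57300218 -0.08954104  0.085     ]] fr [[ 0.57240331 -0.08906483  0.06      ]] sh [[ 0.56777208 -0.08349257  0.        ]]
pocket [[0.51279678 0.2407729  0.108     ]] [[0.5007235  0.24613355 0.108     ]] [[0.50351344 0.24274779 0.        ]]
300 182 [ 0.61968725 -0.00196811  0.03305943] 0.03396363113768131
330 150 [ 7.17359609e-01 -8.65440507e-02 -2.83700274e-04] 0.0023790218756519735
250 300 [0.30748218 0.12303689 0.00064924] 0.0026960805498010935
200 217 [0.50894367 0.2450792  0.14940585] 0.0025702883627244035
315 [(175, np.float64(0.63), np.float64(-0.036), 84), (178, np.float64(0.622), np.float64(-0.036), 86), (180, np.float64(0.617), np.float64(-0.036), 84), (182, np.float64(0.612), np.float64(-0.036), 86), (184, np.float64(0.607), np.float64(-0.036), 83), (199, np.float64(0.568), np.float6
[... 2047 characters left out ...]
6, np.float64(0.578), np.float64(-0.127), 86), (210, np.float64(0.543), np.float64(-0.127), 85), (212, np.float64(0.537), np.float64(-0.126), 88), (214, np.float64(0.533), np.float64(-0.127), 83), (218, np.float64(0.523), np.float64(-0.127), 83)]
357 [(189, np.float64(0.597), np.float64(-0.142), 84), (192, np.float64(0.589), np.float64(-0.142), 87), (194, np.float64(0.583), np.float64(-0.142), 86), (196, np.float64(0.579), np.float64(-0.142), 84), (211, np.float64(0.541), np.float64(-0.142), 84), (213, np.float64(0.535), np.float64(-0.141), 86), (215, np.float64(0.531), np.float64(-0.142), 83), (217, np.float64(0.525), np.float64(-0.141), 85), (219, np.float64(0.52), np.float64(-0.142), 84)]
```

Run:
```python
from h import *
from scipy.optimize import least_squares
p=np.load("top.npy",allow_pickle=True).item(); C=cloud(p)
g=cv2.cvtColor(p["color"],cv2.COLOR_RGB2HSV)
# rail: brownish & height ~108
P=C.reshape(-1,3); hs=g.reshape(-1,3)
m=(P[:,2]>.100)&(P[:,2]<.117)&(P[:,1]>.12)&(P[:,1]<.365)&(P[:,0]>.46)&(P[:,0]<.56)&(hs[:,1]>70)
uv=np.array([[i%512,i//512] for i in np.where(m)[0]])
Q=onz(p,uv,.108)[:,:2]; r=cv2.minAreaRect((Q*1000).astype(np.float32)); print(m.sum(),r)
# gauge cap tops: z ~150 (10+140)
m2=(P[:,2]>.140)&(P[:,2]<.160)&(P[:,1]>.12)&(P[:,1]<.40)&(P[:,0]>.46)&(P[:,0]<.56)
img=m2.reshape(384,512).astype(np.uint8); n,l,st,ce=cv2.connectedComponentsWithStats(img)
for i in range(1,n):
    if st[i,4]>15:
        ys,xs=np.where(l==i); q=onz(p,np.c_[xs,ys],.150)[:,:2]; print(st[i].tolist(),ce[i].round(1), (cv2.minAreaRect((q*1000).astype(np.float32))), q.mean(0).round(4), hs[(l==i).ravel()].mean(0).round())
# sheeter: fit roller cylinders
m3=(P[:,2]>.07)&(P[:,2]<.1)&(P[:,1]<-.03)&(P[:,1]>-.15)&(P[:,0]>.49)&(P[:,0]<.66)
Q=P[m3]
def f(t):
    th,a,g=t; n=np.array([np.cos(th),np.sin(th)]); x=Q[:,:2]@n-a
    d1=np.hypot(x+25e-3,Q[:,2]-.06-t[2]*0)-.025; d2=np.hypot(x-t[2]-25e-3,Q[:,2]-.06)-.025
    return np.minimum(abs(d1),abs(d2))
best=min((least_squares(f,[th,a,.005],loss="soft_l1",f_scale=.002) for th in np.radians([-20,-17,-14]) for a in np.arange(.54,.62,.005)),key=lambda r:r.cost)
th,a,gp=best.x; print(np.degrees(th),a,gp,best.cost,m3.sum())
```

```text
763 ((510.1842956542969, 239.48260498046875), (211.89303588867188, 38.30068588256836), 86.34513092041016)
[166, 210, 18, 9, 123] [174.6 214.1] ((514.2501831054688, 306.38458251953125), (42.357818603515625, 16.393190383911133), 85.79114532470703) [0.5141 0.3062] [63.  8. 91.]
[197, 213, 12, 8, 81] [202.6 216.6] ((510.25537109375, 239.07191467285156), (16.733877182006836, 26.597684860229492), 1.498981237411499) [0.5099 0.2389] [60.  8. 91.]
[219, 215, 24, 9, 163] [230.6 219.2] ((505.50592041015625, 171.79049682617188), (55.602752685546875, 16.396934509277344), 86.33052062988281) [0.5055 0.1717] [64. 10. 95.]
-16.3874901687039 0.5733312476528986 0.004068482744316688 0.0026871851458081025 1761
```

View pics/w0.png

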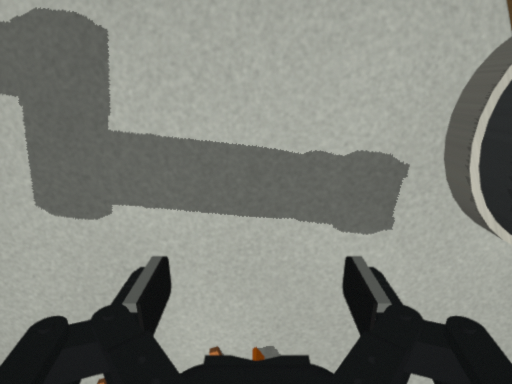

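```bash
cat >> h.py <<'E'
from scipy.spatial.transform import Rotation as Ro
def plan(target,yaw,n,start=None,yaw0=None):
    s=bot.sense(); p=np.array(s["tool_pos"] if start is None else start,float); y=s["orientation"][2] if yaw0 is None else yaw0
    d=(np.array(target)-p)/n; t=(yaw-y+180)%360-180; t/=n
    for i in range(n):
        R=Ro.from_euler("z",y+i*t,degrees=True)*Ro.from_euler("x",-90,degrees=True)
        q=R.inv().apply(d)*1000
        print('{"dx":%.1f,"dy":%.1f,"dz":%.1f,"turn":%.1f},'%(*q,-t),end="")
    print()
E
python3 - <<'E'
from h import *
plan([.5723,-.086,.16],-106.4,14)
E
```

```text
{"dx":39.9,"dy":5.1,"dz":-30.2,"turn":5.9},{"dx":42.8,"dy":5.1,"dz":-26.0,"turn":5.9},{"dx":45.2,"dy":5.1,"dz":-21.4,"turn":5.9},{"dx":47.2,"dy":5.1,"dz":-16.7,"turn":5.9},{"dx":48.7,"dy":5.1,"dz":-11.7,"turn":5.9},{"dx":49.6,"dy":5.1,"dz":-6.7,"turn":5.9},{"dx":50.0,"dy":5.1,"dz":-1.5,"turn":5.9},{"dx":49.9,"dy":5.1,"dz":3.6,"turn":5.9},{"dx":49.3,"dy":5.1,"dz":8.7,"turn":5.9},{"dx":48.1,"dy":5.1,"dz":13.8,"turn":5.9},{"dx":46.4,"dy":5.1,"dz":18.6,"turn":5.9},{"dx":44.3,"dy":5.1,"dz":23.3,"turn":5.9},{"dx":41.6,"dy":5.1,"dz":27.8,"turn":5.9},{"dx":38.6,"dy":5.1,"dz":31.9,"turn":5.9},
```

```bash
python3 -m jog '[{"dx":40,"dy":2,"dz":-30,"turn":5.9,"hand":-1},{"dx":43,"dy":2,"dz":-26,"turn":5.9,"hand":-1},{"dx":45,"dy":2,"dz":-21,"turn":5.9,"hand":-1},{"dx":47,"dy":2,"dz":-17,"turn":5.9,"hand":-1},{"dx":49,"dy":2,"dz":-12,"turn":5.9,"hand":-1},{"dx":50,"dy":2,"dz":-7,"turn":5.9,"hand":-1},{"dx":50,"dy":5,"dz":-2,"turn":5.9,"hand":-1},{"dx":50,"dy":5,"dz":4,"turn":5.9,"hand":-1},{"dx":49,"dy":8,"dz":9,"turn":5.9,"hand":-1},{"dx":48,"dy":8,"dz":14,"turn":5.9,"hand":-1},{"dx":46,"dy":8,"dz":19,"turn":5.9,"hand":-1},{"dx":44,"dy":8,"dz":23,"turn":5.9,"hand":-1},{"dx":42,"dy":8,"dz":28,"turn":5.9,"hand":-1},{"dx":39,"dy":8,"dz":32,"turn":5.9,"hand":-1}]'
python3 - <<'E'
from h import *
plan([.5723,-.086,.16],-106.4,3)
E
```

```text
time: 4.2
tool_pos: [0.5731, -0.1079, 0.1617]
orientation: [-89.5, 0.5, -108.7]
wrist_force: [0.4, 0.5, -0.5]
gripper_width: 0.0857
{"dx":-6.8,"dy":0.6,"dz":-2.6,"turn":-0.8},{"dx":-6.9,"dy":0.6,"dz":-2.5,"turn":-0.8},{"dx":-6.9,"dy":0.6,"dz":-2.4,"turn":-0.8},
```

```bash
python3 -m jog '[{"dx":-20,"dy":2,"dz":-7,"turn":-2.3,"hand":-1},{"dx":0,"dy":0,"dz":0,"turn":0,"hand":-1}]'
python3 - <<'E'
from h import *
w=bot.get_image("wrist"); np.save("wrist1.npy",w,allow_pickle=True); save(w,"w1.png")
b=bot.sense();print(b["tool_pos"],b["orientation"],b["time"],b["wrist_force"])
E
```

```text
time: 4.45
tool_pos: [0.5738, -0.0896, 0.1585]
orientation: [-89.5, 0.4, -106.7]
wrist_force: [0.4, 0.5, -1.5]
gripper_width: 0.0855
[ 0.57411483 -0.0902969   0.15866858] [ -89.43491043    0.36818578 -106.69004678] 4.5 [-0.75230886 -0.68239844 -0.42249535]
```

View pics/w1.png

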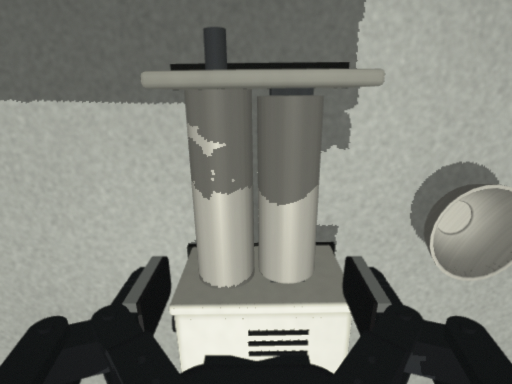

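Run:
```python
from h import *
w=np.load("wrist1.npy",allow_pickle=True).item()
a=cv2.cvtColor(w["color"],cv2.COLOR_RGB2BGR)[85:290,180:330]
cv2.imwrite("pics/w1c.png",cv2.resize(a,(435,595),interpolation=cv2.INTER_NEAREST))
g=cv2.cvtColor(w["color"],cv2.COLOR_RGB2GRAY)
for v in range(110,280,20): print(v,g[v,244:268].tolist())
th=np.radians(-16.4);n=np.array([np.cos(th),np.sin(th)]);t=np.array([-np.sin(th),np.cos(th)])
for v in range(110,280,20):
    q=onz(w,[[250,v],[255,v],[260,v],[265,v]],.06)[:,:2]; print(v,(q@n*1000).round(1),(q@t*1000)[0].round(1))
C=cloud(w);print(C[200,225:290,2].round(3).tolist())
for s in ["fixed_roller","nip","sheeter"]: print(s,bot.landmark_of(w,s))
```

```text
110 [92, 94, 90, 89, 86, 84, 82, 83, 99, 101, 99, 98, 96, 83, 81, 84, 85, 88, 91, 91, 93, 95, 97, 98]
130 [94, 93, 92, 91, 88, 86, 82, 83, 93, 100, 101, 99, 94, 81, 80, 83, 85, 88, 91, 92, 94, 95, 97, 98]
150 [96, 93, 94, 91, 88, 87, 82, 83, 89, 102, 103, 104, 102, 88, 81, 83, 85, 88, 90, 92, 93, 95, 97, 98]
170 [97, 95, 93, 92, 90, 88, 84, 81, 82, 97, 99, 101, 100, 94, 81, 82, 85, 87, 91, 92, 93, 96, 97, 98]
190 [145, 139, 133, 129, 123, 118, 109, 98, 91, 94, 98, 100, 102, 102, 96, 87, 86, 87, 90, 92, 94, 96, 97, 98]
210 [147, 143, 135, 130, 126, 120, 112, 104, 93, 90, 100, 100, 100, 99, 99, 109, 119, 125, 134, 139, 143, 147, 152, 157]
230 [150, 145, 139, 132, 129, 123, 114, 106, 95, 89, 101, 102, 101, 98, 92, 106, 118, 124, 134, 140, 143, 147, 153, 156]
250 [151, 148, 142, 134, 131, 126, 118, 111, 99, 93, 109, 111, 112, 109, 98, 106, 117, 123, 131, 139, 144, 147, 153, 156]
270 [151, 149, 144, 138, 132, 128, 121, 112, 100, 87, 94, 111, 112, 112, 110, 102, 114, 123, 130, 138, 143, 147, 153, 157]
110 [573.  576.9 580.7 584.6] 147.2
130 [572.9 576.8 580.7 584.6] 132.0
150 [572.7 576.7 580.7 584.7] 116.3
170 [572.5 576.6 580.7 584.8] 99.8
190 [572.4 576.5 580.7 584.9] 82.7
210 [572.2 576.4 580.7 585. ] 64.8
230 [572.  576.3 580.7 585.1] 46.1
250 [571.8 576.2 580.7 585.2] 26.4
270 [571.5 576.1 580.7 585.3] 5.7
[0.086, 0.086, 0.086, 0.084, 0.084, 0.084, 0.084, 0.086, 0.084, 0.084, 0.084, 0.085, 0.083, 0.083, 0.082, 0.082, 0.082, 0.08, 0.08, 0.079, 0.077, 0.076, 0.076, 0.075, 0.074, 0.071, 0.07, 0.068, 0.001, 0.003, 0.001, 0.002, 0.003, 0.064, 0.068, 0.071, 0.072, 0.074, 0.074, 0.077, 0.077, 0.078, 0.078, 0.079, 0.08, 0.08, 0.08, 0.082, 0.082, 0.083, 0.083, 0.084, 0.083, 0.084, 0.086, 0.085, 0.085, 0.085, 0.085, 0.087, 0.086, 0.086, 0.086, 0.086, 0.086]
fixed_roller [{'xy': [248.6, 189.8], 'confidence': 0.66}]
nip [{'xy': [250.9, 199.9], 'confidence': 0.65}]
sheeter [{'xy': [254.6, 173.8], 'confidence': 0.57}]
```

View pics/w1c.png

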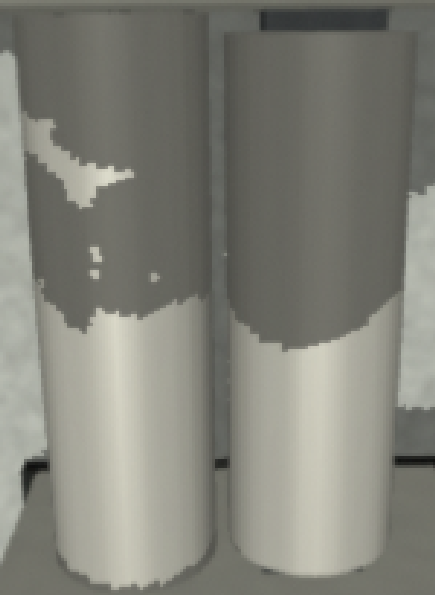

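Run:
```python
from h import *
plan([.5143,.3066,.185],-93.7,9)
```

```text
{"dx":-40.3,"dy":-2.9,"dz":-19.0,"turn":-1.4},{"dx":-40.8,"dy":-2.9,"dz":-18.0,"turn":-1.4},{"dx":-41.2,"dy":-2.9,"dz":-17.0,"turn":-1.4},{"dx":-41.6,"dy":-2.9,"dz":-15.9,"turn":-1.4},{"dx":-42.0,"dy":-2.9,"dz":-14.9,"turn":-1.4},{"dx":-42.4,"dy":-2.9,"dz":-13.8,"turn":-1.4},{"dx":-42.7,"dy":-2.9,"dz":-12.7,"turn":-1.4},{"dx":-43.0,"dy":-2.9,"dz":-11.7,"turn":-1.4},{"dx":-43.3,"dy":-2.9,"dz":-10.6,"turn":-1.4},
```

```bash
python3 -m jog '[{"dx":-40,"dy":-7,"dz":-19,"turn":-1.4,"hand":-1},{"dx":-41,"dy":-7,"dz":-18,"turn":-1.4,"hand":-1},{"dx":-41,"dy":-7,"dz":-17,"turn":-1.4,"hand":-1},{"dx":-42,"dy":-5,"dz":-16,"turn":-1.4,"hand":-1},{"dx":-42,"dy":0,"dz":-15,"turn":-1.4,"hand":-1},{"dx":-42,"dy":0,"dz":-14,"turn":-1.4,"hand":-1},{"dx":-43,"dy":0,"dz":-13,"turn":-1.4,"hand":-1},{"dx":-43,"dy":0,"dz":-12,"turn":-1.4,"hand":-1},{"dx":-25,"dy":0,"dz":-6,"turn":-1.4,"hand":-1},{"dx":0,"dy":0,"dz":0,"turn":0,"hand":-1}]'
python3 - <<'E'
from h import *
plan([.5143,.3066,.185],-93.7,1)
w=bot.get_image("wrist"); np.save("wrist2.npy",w,allow_pickle=True); save(w,"w2.png")
b=bot.sense();print(b["tool_pos"],b["orientation"],b["time"],b["wrist_force"])
for z,q in ((.15,"gauge_middle"),): print(bot.search_frame(w,q), onz(w,proj(w,[.5143,.3066,.15]),.15),proj(w,[.5143,.3066,.15]))
E
```

```text
time: 5.9
tool_pos: [0.5112, 0.3034, 0.1915]
orientation: [-88.8, 0.3, -93.3]
wrist_force: [-0.1, -0.2, 0.1]
gripper_width: 0.0855
{"dx":-3.4,"dy":6.5,"dz":2.9,"turn":0.4},
[0.51137963 0.30245573 0.19156603] [-88.77241623   0.29220831 -93.33566814] 5.95 [-0.61228203  0.24563798  0.52387797]
[{'xy': [260.6, 208.9], 'confidence': 0.73}, {'xy': [252.8, 64.5], 'confidence': 0.72}] [[0.5143 0.3066 0.15  ]] [[257.86112479 220.37633912]]
```

View pics/w2.png

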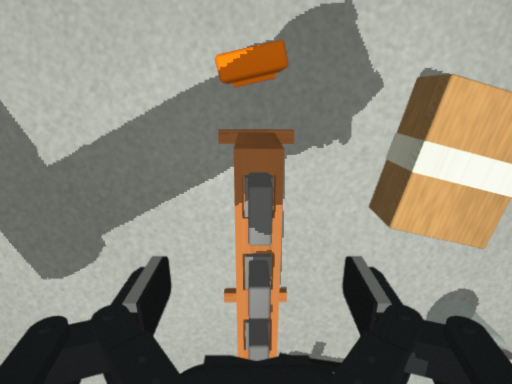

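```bash
python3 -m jog '[{"dx":-4,"dy":10,"dz":3,"turn":0.4,"hand":-1},{"dx":0,"dy":20,"dz":0,"turn":0,"hand":-1},{"dx":0,"dy":20,"dz":0,"turn":0,"hand":-1},{"dx":0,"dy":15,"dz":0,"turn":0,"hand":-1},{"dx":0,"dy":0,"dz":0,"turn":0,"hand":-1}]'
python3 - <<'E'
from h import *
plan([.5148,.3066,.116],-93.7,1)
E
```

```text
time: 6.62
tool_pos: [0.518, 0.3012, 0.1231]
orientation: [-88.8, 0.2, -94.3]
wrist_force: [-0.8, 0.7, 0.0]
gripper_width: 0.0852
{"dx":-5.1,"dy":7.1,"dz":-3.6,"turn":-0.6},
```

```bash
python3 -m jog '[{"dx":-5,"dy":7,"dz":-3,"turn":-0.6,"hand":-1},{"dx":0,"dy":0,"dz":0,"turn":0,"hand":-1}]'
python3 - <<'E'
from h import *
for i in range(4):
    b=bot.sense();print(b["tool_pos"].round(4),b["orientation"].round(2),b["joint_positions"].round(3));w=bot.get_image("wrist")
save(w,"w3.png"); np.save("wrist3.npy",w,allow_pickle=True)
E
```

```text
time: 6.88
tool_pos: [0.5161, 0.3067, 0.1164]
orientation: [-88.7, 0.2, -93.7]
wrist_force: [-0.4, 0.2, 0.3]
gripper_width: 0.0854
[0.5161 0.3067 0.1164] [-88.72   0.24 -93.72] [ 24.876  26.61   -5.109  57.046  -0.399 118.591]
[0.5166 0.3068 0.1169] [-88.66   0.26 -93.73] [ 24.866  26.586  -5.063  57.051  -0.41  118.591]
[0.5169 0.3068 0.1172] [-88.63   0.28 -93.73] [ 24.859  26.569  -5.041  57.055  -0.412 118.588]
[0.517  0.3068 0.1173] [-88.62   0.28 -93.73] [ 24.856  26.567  -5.034  57.055  -0.411 118.587]
```

View pics/w3.png

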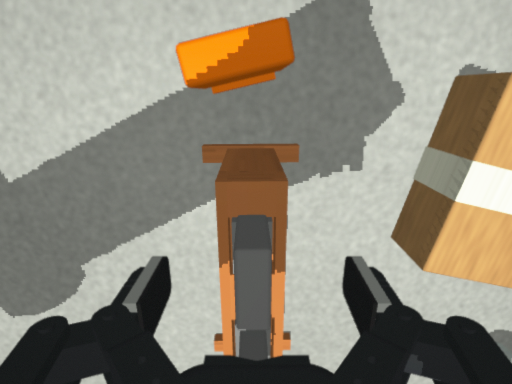

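```bash
python3 -m jog '[{"dx":0,"dy":1,"dz":-2,"turn":0,"hand":-1},{"dx":0,"dy":0,"dz":0,"turn":0,"hand":1},{"dx":0,"dy":0,"dz":0,"turn":0,"hand":1},{"dx":0,"dy":0,"dz":0,"turn":0,"hand":1},{"dx":0,"dy":0,"dz":0,"turn":0,"hand":1},{"dx":0,"dy":0,"dz":0,"turn":0,"hand":1}]'
python3 - <<'E'
from h import *
b=bot.sense();print({k:np.round(v,4) for k,v in b.items()})
E
```

```text
time: 7.82
tool_pos: [0.515, 0.3072, 0.1173]
orientation: [-88.6, 0.3, -93.7]
wrist_force: [1.0, -1.4, -0.5]
gripper_width: 0.0155
{'time': np.float64(7.825), 'joint_positions': array([ 24.9568,  26.3497,  -5.3864,  56.8612,  -0.3857, 118.688 ]), 'qvel': array([-0.1426, -0.1482, -0.0182,  0.1107,  0.0913, -0.0641]), 'tau': array([ 1.66100e-01, -4.92136e+01,  2.56465e+01, -8.40000e-02,
        5.96000e-02,  3.00000e-04]), 'tool_pos': array([0.515 , 0.3072, 0.1173]), 'orientation': array([-88.5844,   0.335 , -93.7318]), 'wrist_force': array([ 0.9811, -1.3547, -0.4554]), 'ft_torque': array([-0.0417, -0.1196,  0.0086]), 'gripper_width': np.float64(0.0155)}
```

```bash
python3 -m jog '[{"dx":0,"dy":-8,"dz":0,"turn":0,"hand":1},{"dx":0,"dy":-15,"dz":0,"turn":0,"hand":1},{"dx":0,"dy":-25,"dz":0,"turn":0,"hand":1},{"dx":0,"dy":-30,"dz":0,"turn":0,"hand":1},{"dx":0,"dy":-30,"dz":0,"turn":0,"hand":1},{"dx":0,"dy":-30,"dz":0,"turn":0,"hand":1},{"dx":0,"dy":-18,"dz":0,"turn":0,"hand":1},{"dx":0,"dy":0,"dz":0,"turn":0,"hand":1}]'
python3 - <<'E'
from h import *
b=bot.sense();print({k:np.round(v,3) for k,v in b.items() if k in("tool_pos","orientation","wrist_force","ft_torque")})
w=bot.get_image("wrist");save(w,"w4.png");plan([.570,-.086,.25],-106.1,9)
E
```

```text
time: 8.82
tool_pos: [0.5107, 0.3063, 0.2839]
orientation: [-88.4, 0.4, -93.7]
wrist_force: [0.2, -0.6, -2.9]
gripper_width: 0.015
{'tool_pos': array([0.511, 0.306, 0.284]), 'orientation': array([-88.441,   0.405, -93.738]), 'wrist_force': array([ 0.187, -0.631, -2.865]), 'ft_torque': array([-0.002,  0.063,  0.015])}
{"dx":43.0,"dy":3.7,"dz":9.5,"turn":1.4},{"dx":42.8,"dy":3.7,"dz":10.5,"turn":1.4},{"dx":42.5,"dy":3.7,"dz":11.5,"turn":1.4},{"dx":42.3,"dy":3.7,"dz":12.5,"turn":1.4},{"dx":41.9,"dy":3.7,"dz":13.5,"turn":1.4},{"dx":41.6,"dy":3.7,"dz":14.5,"turn":1.4},{"dx":41.2,"dy":3.7,"dz":15.5,"turn":1.4},{"dx":40.9,"dy":3.7,"dz":16.5,"turn":1.4},{"dx":40.5,"dy":3.7,"dz":17.5,"turn":1.4},
```

View pics/w4.png

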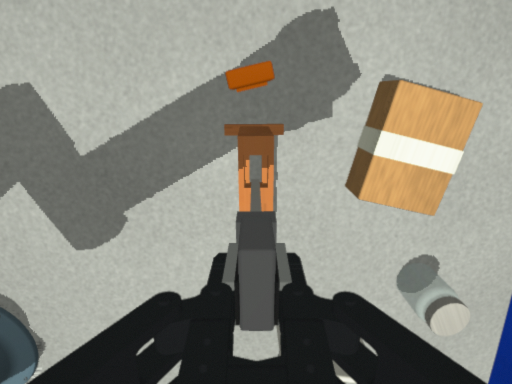

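```bash
python3 -m jog '[{"dx":43,"dy":2,"dz":10,"turn":1.4,"hand":1},{"dx":43,"dy":2,"dz":11,"turn":1.4,"hand":1},{"dx":43,"dy":2,"dz":12,"turn":1.4,"hand":1},{"dx":42,"dy":3,"dz":13,"turn":1.4,"hand":1},{"dx":42,"dy":3,"dz":14,"turn":1.4,"hand":1},{"dx":42,"dy":3,"dz":15,"turn":1.4,"hand":1},{"dx":41,"dy":3,"dz":15,"turn":1.4,"hand":1},{"dx":41,"dy":4,"dz":16,"turn":1.4,"hand":1},{"dx":20,"dy":4,"dz":9,"turn":1.4,"hand":1},{"dx":0,"dy":0,"dz":0,"turn":0,"hand":1},{"dx":0,"dy":0,"dz":0,"turn":0,"hand":1}]'
cat >> h.py <<'E'
th=np.radians(-16.4);n=np.array([np.cos(th),np.sin(th)]);t=np.array([-np.sin(th),np.cos(th)])
def st():
    b=bot.sense(); R=Ro.from_euler("xyz",b["orientation"],degrees=True); tip=b["tool_pos"]+R.apply([0,.107,0])
    F=b["wrist_force"]
    print("t %.2f tcp %s ori %s tip %s | n %.1f t %.1f z %.1f mm | F n %.1f t %.1f z %.1f M %s w %.4f"%(b["time"],b["tool_pos"].round(4),b["orientation"].round(2),tip.round(4),tip[:2]@n*1e3,tip[:2]@t*1e3,tip[2]*1e3,F[:2]@n,F[:2]@t,F[2],b["ft_torque"].round(2),b["gripper_width"]))
    return tip
E
python3 - <<'E'
from h import *
st()
w=bot.get_image("wrist");save(w,"w5.png");np.save("wrist5.npy",w,allow_pickle=True)
tt=bot.get_image("top");np.save("top5.npy",tt,allow_pickle=True)
st();a=cv2.imread("pics/w5.png");cv2.imwrite("pics/w5x.png",cv2.resize(a[60:330,150:400],(556,600),interpolation=cv2.INTER_CUBIC))
E
```

```text
time: 10.25
tool_pos: [0.5629, -0.0752, 0.2429]
orientation: [-89.7, 0.5, -106.6]
wrist_force: [0.6, 0.5, -1.3]
gripper_width: 0.0153
t 10.25 tcp [ 0.5629 -0.0752  0.2429] ori [ -89.72    0.46 -106.63] tip [ 0.5636 -0.0746  0.1359] | n 561.7 t 87.6 z 135.9 mm | F n 0.5 t 0.6 z -1.3 M [-0.04  0.07 -0.05] w 0.0153
t 10.35 tcp [ 0.563  -0.0749  0.2432] ori [ -89.69    0.45 -106.57] tip [ 0.5638 -0.0742  0.1362] | n 561.9 t 88.0 z 136.2 mm | F n -0.4 t 0.4 z -1.3 M [ 0.06 -0.01 -0.02] w 0.0152
```

View pics/w5x.png

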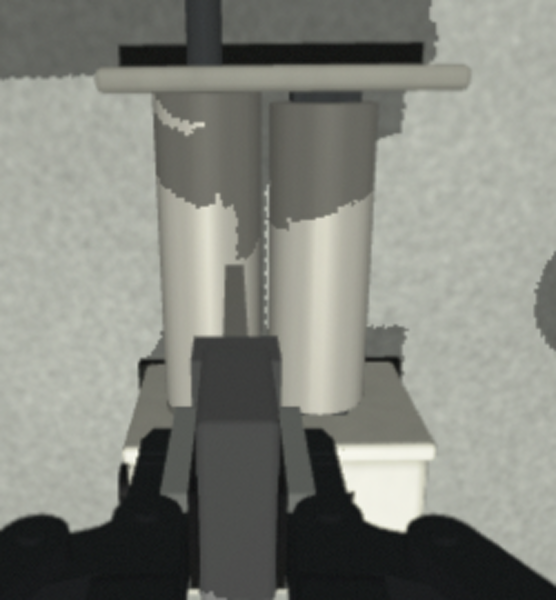

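```bash
python3 -m jog '[{"dx":4,"dy":10,"dz":7,"turn":-0.3,"hand":1},{"dx":4,"dy":10,"dz":7,"turn":0,"hand":1},{"dx":0,"dy":10,"dz":0,"turn":0,"hand":1},{"dx":0,"dy":10,"dz":0,"turn":0,"hand":1},{"dx":0,"dy":0,"dz":0,"turn":0,"hand":1},{"dx":0,"dy":0,"dz":0,"turn":0,"hand":1}]'
python3 - <<'E'
from h import *
st()
w=bot.get_image("wrist");save(w,"w6.png");np.save("wrist6.npy",w,allow_pickle=True)
st();a=cv2.imread("pics/w6.png");cv2.imwrite("pics/w6x.png",cv2.resize(a[80:260,170:350],(600,600),interpolation=cv2.INTER_CUBIC))
E
```

```text
time: 11.1
tool_pos: [0.575, -0.0848, 0.1997]
orientation: [-89.8, 0.5, -106.1]
wrist_force: [0.4, -0.1, -2.3]
gripper_width: 0.015
t 11.10 tcp [ 0.575  -0.0848  0.1997] ori [ -89.76    0.47 -106.06] tip [ 0.5756 -0.0841  0.0927] | n 576.0 t 81.9 z 92.7 mm | F n 0.4 t -0.0 z -2.3 M [ 0.01  0.06 -0.01] w 0.0150
t 11.15 tcp [ 0.5749 -0.0848  0.1997] ori [ -89.76    0.47 -106.06] tip [ 0.5756 -0.0841  0.0928] | n 575.9 t 81.8 z 92.8 mm | F n 0.3 t -0.4 z -2.5 M [ 0.   -0.03  0.01] w 0.0155
```

View pics/w6x.png

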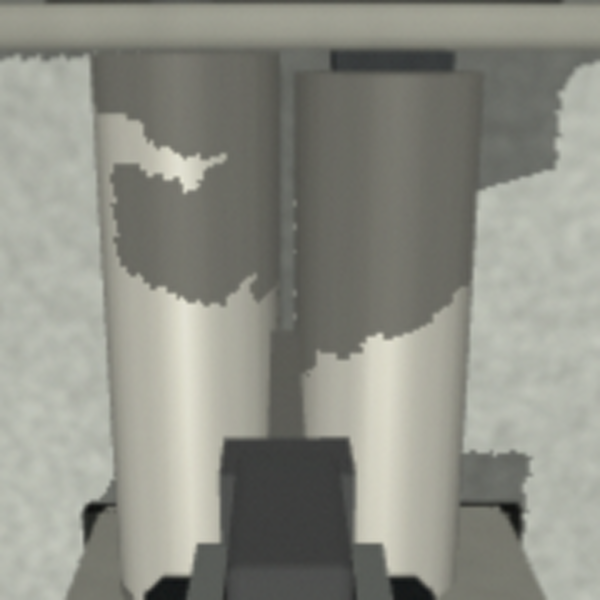

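```bash
python3 -m jog '[{"dx":0,"dy":6,"dz":1.5,"turn":0,"hand":1},{"dx":0,"dy":6,"dz":0,"turn":0,"hand":1},{"dx":0,"dy":3,"dz":0,"turn":0,"hand":1},{"dx":0,"dy":0,"dz":0,"turn":0,"hand":1},{"dx":0,"dy":0,"dz":0,"turn":0,"hand":1}]'
python3 - <<'E'
from h import *
st()
w=bot.get_image("wrist");save(w,"w7.png");np.save("wrist7.npy",w,allow_pickle=True)
st();a=cv2.imread("pics/w7.png");cv2.imwrite("pics/w7x.png",cv2.resize(a[80:260,170:350],(600,600),interpolation=cv2.INTER_CUBIC))
g=cv2.cvtColor(w["color"],cv2.COLOR_RGB2GRAY)
for v in range(130,215,6): print(v,g[v,244:272].tolist())
E
```

```text
time: 11.78
tool_pos: [0.5769, -0.0853, 0.1844]
orientation: [-89.7, 0.5, -106.1]
wrist_force: [-0.3, 0.1, -1.8]
gripper_width: 0.0153
t 11.78 tcp [ 0.5769 -0.0853  0.1844] ori [ -89.68    0.47 -106.06] tip [ 0.5778 -0.0846  0.0774] | n 578.1 t 82.0 z 77.4 mm | F n -0.3 t 0.0 z -1.8 M [-0.04  0.04  0.06] w 0.0153
t 11.82 tcp [ 0.577  -0.0852  0.1845] ori [ -89.68    0.47 -106.06] tip [ 0.5778 -0.0846  0.0775] | n 578.2 t 82.0 z 77.5 mm | F n -0.4 t -0.0 z -1.0 M [0.01 0.04 0.06] w 0.0153
130 [99, 99, 98, 95, 91, 88, 86, 96, 106, 107, 107, 104, 84, 87, 90, 92, 96, 97, 100, 101, 103, 104, 104, 105, 107, 106, 107, 106]
136 [100, 97, 97, 95, 91, 89, 88, 95, 108, 110, 110, 105, 89, 87, 90, 92, 96, 97, 100, 101, 103, 104, 105, 105, 106, 106, 106, 107]
142 [101, 99, 98, 96, 93, 89, 86, 90, 106, 108, 107, 103, 90, 87, 89, 92, 96, 98, 100, 101, 104, 104, 104, 105, 105, 106, 107, 107]
148 [101, 98, 97, 96, 93, 90, 86, 89, 104, 106, 108, 105, 89, 87, 89, 93, 96, 98, 99, 102, 104, 105, 106, 106, 107, 107, 105, 106]
154 [100, 98, 98, 96, 93, 89, 87, 89, 103, 105, 108, 106, 91, 88, 89, 92, 95, 98,
[... 673 characters left out ...]
02, 103, 104, 105, 105, 107, 106, 107, 106]
190 [150, 142, 138, 133, 125, 115, 103, 94, 91, 92, 92, 93, 92, 92, 92, 93, 95, 98, 101, 102, 103, 104, 104, 105, 107, 106, 105, 106]
196 [151, 143, 138, 133, 124, 114, 102, 92, 92, 93, 92, 92, 92, 91, 92, 93, 95, 100, 107, 116, 156, 163, 164, 168, 170, 171, 171, 173]
202 [151, 143, 140, 133, 124, 115, 100, 93, 92, 92, 92, 91, 92, 92, 91, 92, 106, 146, 155, 161, 165, 169, 171, 173, 175, 177, 177, 178]
208 [153, 144, 139, 134, 125, 115, 100, 92, 92, 92, 92, 92, 93, 92, 93, 92, 98, 125, 154, 161, 166, 168, 169, 172, 176, 177, 177, 178]
214 [62, 64, 64, 64, 63, 63, 62, 63, 62, 64, 63, 63, 63, 62, 64, 63, 62, 63, 63, 63, 62, 63, 63, 64, 64, 64, 63, 64]
```

View pics/w7x.png

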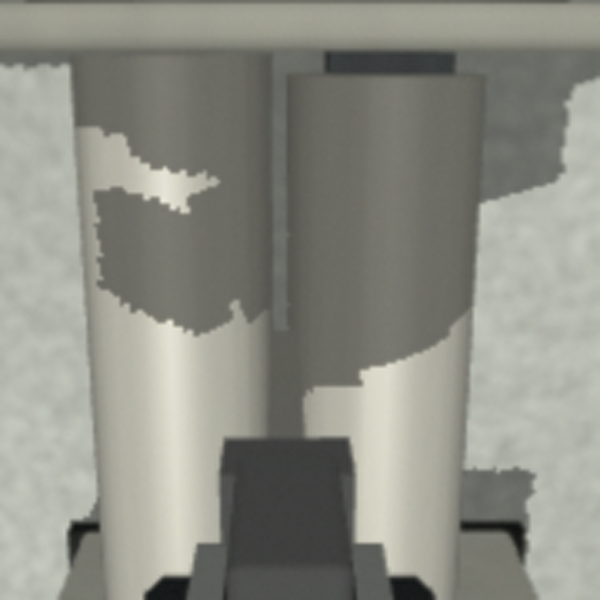

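```bash
python3 -m jog '[{"dx":0,"dy":3,"dz":-0.3,"turn":0,"hand":1},{"dx":0,"dy":2,"dz":0,"turn":0,"hand":1},{"dx":0,"dy":1,"dz":0,"turn":0,"hand":1}]'; python3 -c "
from h import *
st()"
```

```text
time: 12.2
tool_pos: [0.5769, -0.0852, 0.1784]
orientation: [-89.6, 0.5, -106.1]
wrist_force: [0.3, -0.1, -0.7]
gripper_width: 0.0154
t 12.20 tcp [ 0.5769 -0.0852  0.1784] ori [ -89.64    0.47 -106.06] tip [ 0.5778 -0.0845  0.0714] | n 578.1 t 82.1 z 71.4 mm | F n 0.3 t -0.0 z -0.7 M [0.02 0.12 0.02] w 0.0154
```

```bash
python3 -m jog '[{"dx":0,"dy":1.5,"dz":0,"turn":0,"hand":1},{"dx":0,"dy":1.5,"dz":0,"turn":0,"hand":1}]'; python3 -c "
from h import *
st()"; python3 -m jog '[{"dx":0,"dy":1.5,"dz":0,"turn":0,"hand":1}]'; python3 -c "
from h import *
st()"
```

```text
time: 12.45
tool_pos: [0.5763, -0.0849, 0.1756]
orientation: [-89.7, 0.5, -106.1]
wrist_force: [-1.5, -0.5, 1.8]
gripper_width: 0.0153
t 12.45 tcp [ 0.5763 -0.0849  0.1756] ori [ -89.71    0.47 -106.05] tip [ 0.577  -0.0842  0.0686] | n 577.3 t 82.1 z 68.6 mm | F n -1.3 t -0.9 z 1.8 M [ 0.12  0.62 -0.03] w 0.0153
time: 12.58
tool_pos: [0.5762, -0.0849, 0.1746]
orientation: [-89.7, 0.5, -106.1]
wrist_force: [-3.1, 1.3, 6.3]
gripper_width: 0.0151
t 12.57 tcp [ 0.5762 -0.0849  0.1746] ori [ -89.68    0.47 -106.06] tip [ 0.577  -0.0842  0.0676] | n 577.3 t 82.2 z 67.6 mm | F n -3.3 t 0.4 z 6.3 M [ 0.22  0.81 -0.03] w 0.0151
```

```bash
python3 -m jog '[{"dx":0,"dy":1.5,"dz":0,"turn":0,"hand":1}]'; python3 -c "
from h import *
st()"; python3 -m jog '[{"dx":0,"dy":1.5,"dz":0,"turn":0,"hand":1}]'; python3 -c "
from h import *
st()"
```

```text
time: 12.7
tool_pos: [0.5763, -0.0849, 0.174]
orientation: [-89.6, 0.5, -106.0]
wrist_force: [-3.1, 0.9, 5.5]
gripper_width: 0.0153
t 12.70 tcp [ 0.5763 -0.0849  0.174 ] ori [ -89.63    0.47 -106.05] tip [ 0.5772 -0.0842  0.0671] | n 577.5 t 82.2 z 67.1 mm | F n -3.3 t 0.0 z 5.5 M [ 0.25  0.86 -0.02] w 0.0153
time: 12.82
tool_pos: [0.5764, -0.0849, 0.1735]
orientation: [-89.6, 0.5, -106.1]
wrist_force: [-3.5, 0.6, 6.3]
gripper_width: 0.015
t 12.82 tcp [ 0.5764 -0.0849  0.1735] ori [ -89.58    0.47 -106.05] tip [ 0.5774 -0.0843  0.0665] | n 577.7 t 82.2 z 66.5 mm | F n -3.5 t -0.4 z 6.3 M [0.19 0.96 0.  ] w 0.0150
```

```bash
python3 -m jog '[{"dx":0,"dy":2,"dz":0,"turn":0,"hand":1}]'; python3 -c "
from h import *
st()"; python3 -m jog '[{"dx":0,"dy":2,"dz":0,"turn":0,"hand":1}]'; python3 -c "
from h import *
st()"; python3 -m jog '[{"dx":0,"dy":2,"dz":0,"turn":0,"hand":1}]'; python3 -c "
from h import *
st()"
```

```text
time: 12.95
tool_pos: [0.5765, -0.0849, 0.1726]
orientation: [-89.5, 0.5, -106.1]
wrist_force: [-2.5, 1.0, 7.1]
gripper_width: 0.0156
t 12.95 tcp [ 0.5765 -0.0849  0.1726] ori [ -89.52    0.47 -106.05] tip [ 0.5776 -0.0843  0.0656] | n 577.9 t 82.2 z 65.6 mm | F n -2.6 t 0.2 z 7.1 M [0.22 0.94 0.03] w 0.0156
time: 13.08
tool_pos: [0.5766, -0.0848, 0.1717]
orientation: [-89.5, 0.5, -106.0]
wrist_force: [-3.5, 0.8, 6.7]
gripper_width: 0.0147
t 13.07 tcp [ 0.5766 -0.0848  0.1717] ori [ -89.46    0.47 -106.04] tip [ 0.5778 -0.0843  0.0647] | n 578.1 t 82.3 z 64.7 mm | F n -3.6 t -0.2 z 6.7 M [0.26 0.96 0.02] w 0.0147
time: 13.2
tool_pos: [0.5767, -0.0849, 0.1708]
orientation: [-89.4, 0.5, -106.0]
wrist_force: [-3.8, 0.7, 6.7]
gripper_width: 0.0153
t 13.20 tcp [ 0.5767 -0.0849  0.1708] ori [ -89.4     0.47 -106.04] tip [ 0.578  -0.0843  0.0638] | n 578.3 t 82.3 z 63.8 mm | F n -3.8 t -0.4 z 6.7 M [ 0.27  0.97 -0.03] w 0.0153
```

```bash
python3 -m jog '[{"dx":0,"dy":2.5,"dz":-0.3,"turn":0,"hand":1},{"dx":0,"dy":2.5,"dz":-0.3,"turn":0,"hand":1}]'; python3 -c "
from h import *
st()"; python3 -m jog '[{"dx":0,"dy":2.5,"dz":-0.3,"turn":0,"hand":1},{"dx":0,"dy":2.5,"dz":-0.3,"turn":0,"hand":1}]'; python3 -c "
from h import *
st()"
```

```text
time: 13.45
tool_pos: [0.5767, -0.0848, 0.1681]
orientation: [-89.2, 0.5, -106.0]
wrist_force: [-2.7, 0.7, 6.7]
gripper_width: 0.0154
t 13.45 tcp [ 0.5767 -0.0848  0.1681] ori [ -89.24    0.47 -106.04] tip [ 0.5783 -0.0843  0.0611] | n 578.6 t 82.4 z 61.1 mm | F n -2.8 t -0.1 z 6.7 M [0.21 0.86 0.01] w 0.0154
time: 13.7
tool_pos: [0.5766, -0.0847, 0.165]
orientation: [-89.1, 0.5, -106.0]
wrist_force: [-2.5, 0.9, 5.4]
gripper_width: 0.0151
t 13.70 tcp [ 0.5766 -0.0847  0.165 ] ori [ -89.11    0.47 -106.03] tip [ 0.5785 -0.0843  0.058 ] | n 578.7 t 82.5 z 58.0 mm | F n -2.7 t 0.1 z 5.4 M [ 0.2   0.89 -0.  ] w 0.0151
```

```bash
python3 -m jog '[{"dx":0,"dy":4,"dz":-0.3,"turn":0,"hand":1},{"dx":0,"dy":4,"dz":-0.3,"turn":0,"hand":1},{"dx":0,"dy":4,"dz":-0.3,"turn":0,"hand":1}]'; python3 -c "
from h import *
st()"; python3 -m jog '[{"dx":0,"dy":5,"dz":-0.3,"turn":0,"hand":1},{"dx":0,"dy":5,"dz":-0.3,"turn":0,"hand":1},{"dx":0,"dy":5,"dz":-0.3,"turn":0,"hand":1}]'; python3 -c "
from h import *
st()"
```

```text
time: 14.08
tool_pos: [0.5764, -0.0844, 0.1556]
orientation: [-88.9, 0.5, -106.0]
wrist_force: [-2.6, 1.2, 5.2]
gripper_width: 0.0151
t 14.07 tcp [ 0.5764 -0.0844  0.1556] ori [ -88.93    0.48 -106.03] tip [ 0.5785 -0.0841  0.0486] | n 578.7 t 82.6 z 48.6 mm | F n -2.9 t 0.4 z 5.2 M [0.2  0.74 0.01] w 0.0151
time: 14.45
tool_pos: [0.5763, -0.0841, 0.1429]
orientation: [-88.8, 0.5, -106.0]
wrist_force: [-2.2, 1.3, 5.3]
gripper_width: 0.0151
t 14.45 tcp [ 0.5763 -0.0841  0.1429] ori [ -88.77    0.48 -106.03] tip [ 0.5787 -0.0839  0.0359] | n 578.9 t 82.9 z 35.9 mm | F n -2.4 t 0.6 z 5.3 M [ 0.17  0.79 -0.02] w 0.0151
```

```bash
python3 -m jog '[{"dx":0,"dy":5,"dz":-0.5,"turn":0,"hand":1},{"dx":0,"dy":5,"dz":-0.5,"turn":0,"hand":1},{"dx":0,"dy":5,"dz":-0.5,"turn":0,"hand":1}]'; python3 -c "
from h import *
st()"; python3 -m jog '[{"dx":0,"dy":5,"dz":-0.4,"turn":0,"hand":1},{"dx":0,"dy":4,"dz":-0.4,"turn":0,"hand":1}]'; python3 -c "
from h import *
st()"
```

```text
time: 14.82
tool_pos: [0.5761, -0.0839, 0.1303]
orientation: [-88.5, 0.5, -106.0]
wrist_force: [-2.7, 1.0, 5.0]
gripper_width: 0.0155
t 14.82 tcp [ 0.5761 -0.0839  0.1303] ori [ -88.55    0.49 -106.03] tip [ 0.579  -0.0838  0.0233] | n 579.1 t 83.1 z 23.3 mm | F n -2.9 t 0.2 z 5.0 M [0.25 0.7  0.01] w 0.0155
time: 15.08
tool_pos: [0.5761, -0.0838, 0.1227]
orientation: [-88.4, 0.5, -106.0]
wrist_force: [-3.3, 1.4, 6.1]
gripper_width: 0.0148
t 15.07 tcp [ 0.5761 -0.0838  0.1227] ori [ -88.42    0.49 -106.02] tip [ 0.5792 -0.0837  0.0158] | n 579.3 t 83.2 z 15.8 mm | F n -3.5 t 0.5 z 6.1 M [0.2  0.71 0.04] w 0.0148
```

```bash
python3 -m jog '[{"dx":0,"dy":4,"dz":-0.4,"turn":0,"hand":1},{"dx":0,"dy":4,"dz":-0.4,"turn":0,"hand":1},{"dx":0,"dy":3,"dz":-0.3,"turn":0,"hand":1}]'; python3 -c "
from h import *
st()"; python3 -m jog '[{"dx":0,"dy":2,"dz":-0.2,"turn":0,"hand":1},{"dx":0,"dy":2,"dz":-0.2,"turn":0,"hand":1}]'; python3 -c "
from h import *
st()"
```

```text
time: 15.45
tool_pos: [0.5761, -0.0836, 0.114]
orientation: [-88.2, 0.5, -106.0]
wrist_force: [-3.7, 0.9, 5.4]
gripper_width: 0.0151
t 15.45 tcp [ 0.5761 -0.0836  0.114 ] ori [ -88.24    0.49 -106.02] tip [ 0.5796 -0.0836  0.007 ] | n 579.6 t 83.4 z 7.0 mm | F n -3.8 t -0.2 z 5.4 M [ 0.22  0.71 -0.06] w 0.0151
time: 15.7
tool_pos: [0.5761, -0.0835, 0.1114]
orientation: [-88.2, 0.5, -106.0]
wrist_force: [-2.7, 0.8, 5.6]
gripper_width: 0.0153
t 15.70 tcp [ 0.5761 -0.0835  0.1114] ori [ -88.16    0.49 -106.02] tip [ 0.5797 -0.0836  0.0044] | n 579.7 t 83.5 z 4.4 mm | F n -2.8 t 0.0 z 5.6 M [ 0.17  0.72 -0.  ] w 0.0153
```

```bash
python3 -m jog '[{"dx":0,"dy":2,"dz":0,"turn":0,"hand":1},{"dx":0,"dy":2,"dz":0,"turn":0,"hand":1}]'; python3 -c "
from h import *
st()"; python3 -m jog '[{"dx":0,"dy":2,"dz":0,"turn":0,"hand":1}]'; python3 -c "
from h import *
st()"; python3 -m jog '[{"dx":0,"dy":2,"dz":0,"turn":0,"hand":1}]'; python3 -c "
from h import *
st()"
```

```text
time: 15.95
tool_pos: [0.5762, -0.0835, 0.1087]
orientation: [-88.1, 0.5, -106.0]
wrist_force: [-3.7, 0.5, 4.2]
gripper_width: 0.0152
t 15.95 tcp [ 0.5762 -0.0835  0.1087] ori [ -88.11    0.49 -106.02] tip [ 0.5798 -0.0836  0.0017] | n 579.8 t 83.5 z 1.7 mm | F n -3.7 t -0.5 z 4.2 M [ 0.22  0.78 -0.08] w 0.0152
time: 16.08
tool_pos: [0.5762, -0.0835, 0.1073]
orientation: [-88.1, 0.5, -106.0]
wrist_force: [-3.2, 0.8, 5.5]
gripper_width: 0.0151
t 16.07 tcp [ 0.5762 -0.0835  0.1073] ori [ -88.09    0.49 -106.02] tip [ 5.799e-01 -8.360e-02  4.000e-04] | n 579.9 t 83.6 z 0.4 mm | F n -3.3 t -0.1 z 5.5 M [ 0.25  0.8  -0.06] w 0.0151
time: 16.2
tool_pos: [0.5763, -0.0834, 0.107]
orientation: [-88.0, 0.5, -106.0]
wrist_force: [-7.5, 1.3, 18.5]
gripper_width: 0.0152
t 16.20 tcp [ 0.5763 -0.0834  0.107 ] ori [ -88.03    0.49 -106.01] tip [ 5.801e-01 -8.360e-02  1.000e-04] | n 580.1 t 83.6 z 0.1 mm | F n -7.6 t -0.8 z 18.5 M [0.43 1.74 0.05] w 0.0152
```

```bash
python3 -m jog '[{"dx":0,"dy":-0.5,"dz":0,"turn":0,"hand":1},{"dx":0,"dy":0,"dz":0,"turn":0,"hand":0},{"dx":0,"dy":0,"dz":0,"turn":0,"hand":-1},{"dx":0,"dy":0,"dz":0,"turn":0,"hand":-1},{"dx":0,"dy":0,"dz":0,"turn":0,"hand":-1},{"dx":0,"dy":0,"dz":0,"turn":0,"hand":-1}]';  python3 - <<'E'
from h import *
st()
w=bot.get_image("wrist");save(w,"w8.png")
E
```

```text
time: 16.95
tool_pos: [0.578, -0.084, 0.1076]
orientation: [-87.8, 0.5, -106.0]
wrist_force: [0.5, 0.5, -0.1]
gripper_width: 0.085
t 16.95 tcp [ 0.578  -0.084   0.1076] ori [ -87.84    0.49 -106.02] tip [ 0.5821 -0.0842  0.0007] | n 582.2 t 83.6 z 0.7 mm | F n 0.4 t 0.6 z -0.1 M [-0.04  0.04  0.02] w 0.0850
```

View pics/w8.png

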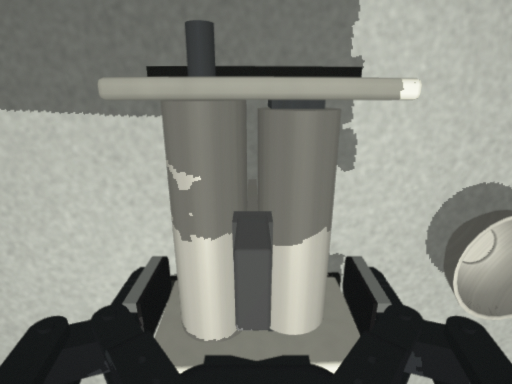

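```bash
python3 -m jog '[{"dx":0,"dy":-15,"dz":0,"turn":0,"hand":-1},{"dx":0,"dy":-25,"dz":0,"turn":0,"hand":-1},{"dx":0,"dy":-30,"dz":0,"turn":0,"hand":-1},{"dx":-40,"dy":-10,"dz":-10,"turn":0,"hand":-1},{"dx":-50,"dy":0,"dz":-20,"turn":0,"hand":-1},{"dx":-50,"dy":0,"dz":-20,"turn":0,"hand":-1},{"dx":0,"dy":0,"dz":0,"turn":0,"hand":-1}]';  python3 - <<'E'
from h import *
for nme in ("scene","top"):
    p=bot.get_image(nme);save(p,nme+"9.png");np.save(nme+"9.npy",p,allow_pickle=True)
a=cv2.imread("pics/scene9.png");b=cv2.imread("pics/top9.png")
cv2.imwrite("pics/s9x.png",cv2.resize(a[110:310,50:350],(800,533),interpolation=cv2.INTER_CUBIC))
cv2.imwrite("pics/t9x.png",cv2.resize(b[120:270,150:420],(800,444),interpolation=cv2.INTER_CUBIC))
p=np.load("top9.npy",allow_pickle=True).item();C=cloud(p)
P=C.reshape(-1,3)
m2=(P[:,2]>.130)&(P[:,2]<.150)&(P[:,1]>-.16)&(P[:,1]<0.0)&(P[:,0]>.5)&(P[:,0]<.65)
q=P[m2]; print(m2.sum(), q.mean(0), np.median(q[:,2]), cv2.minAreaRect((q[:,:2]*1000).astype(np.float32)), q[:,:2].mean(0)@n, q[:,:2].mean(0)@t)
m0=(P[:,2]>.145)&(P[:,2]<.156)&(P[:,1]>.13)&(P[:,1]<.27)&(P[:,0]>.48)&(P[:,0]<.54);print(m0.sum(),np.median(P[m0,2]))
E
```

```text
time: 17.88
tool_pos: [0.5678, 0.0677, 0.1973]
orientation: [-87.4, 0.6, -106.2]
wrist_force: [0.2, -0.2, 0.4]
gripper_width: 0.0857
124 [ 0.57472847 -0.08181018  0.13930805] 0.13981696936367793 ((575.4925537109375, -82.20903015136719), (41.58473205566406, 16.63909339904785), 74.68607330322266) 0.574443458384651 0.0837880249428671
236 0.1498007606947731
```

View pics/s9x.png

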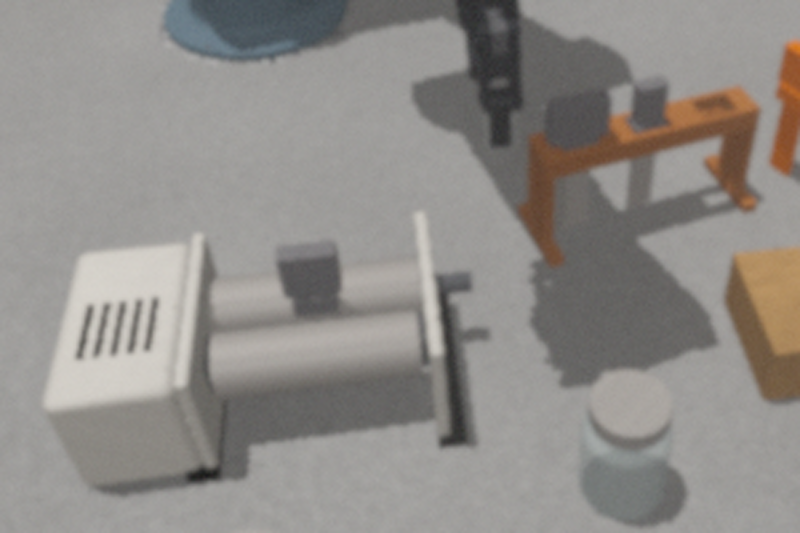

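View pics/t9x.png

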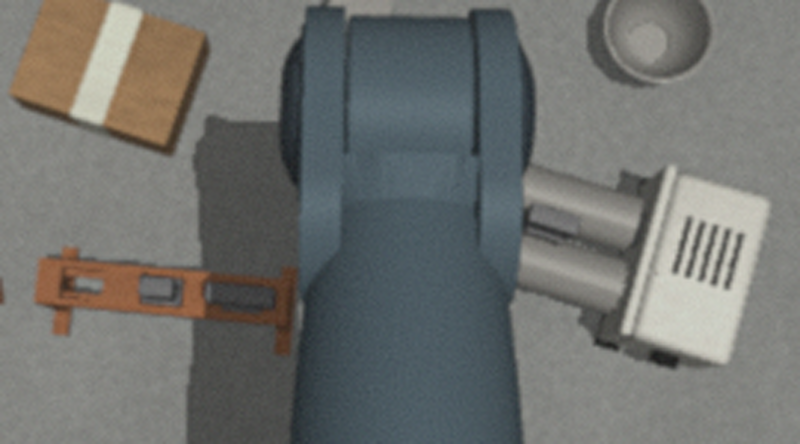

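```bash
python3 -c "
from h import *
st(); print(bot.hand_in())"
```

```text
t 17.98 tcp [0.5685 0.0648 0.1971] ori [ -87.33    0.57 -106.4 ] tip [0.5736 0.0644 0.0902] | n 532.1 t 223.7 z 90.2 mm | F n 0.3 t -0.4 z 0.0 M [ 0.    0.02 -0.03] w 0.0853
the job is handed in; nothing more can be done
None
```

The middle gauge (7 mm) fits. I left it standing between the rollers, let go of it, and handed the job in at about 18 s.

**Fit:** A wrist picture put the gap at about 4 mm. I tried the middle gauge first, and it went through with a steady drag of about 7–8 N. The highest wrist force was about 18.5 N upward, when the tip pressed on the bench. I did not try the thin or thick gauge. At about 4 mm the picture cannot rule out that the thin one would also have dragged slightly.

**Last checks:**
- **Middle gauge:** The top of its cap is 140 mm above the bench, so the tip is on the bench. It leans about 2° (0.035 rad), against a limit of 0.12 rad. I did not measure the nip force after letting go; that it is nipped rests on the drag felt going in and the widened gap seen afterwards.
- **Other two gauges:** The thin and thick gauges were never touched and still hang in the rack, cap tops at 150 mm.
- **Bystanders:** I never touched the jar, bowl, carton or the orange look-alike. I did not measure their positions again.
- **Disagreement:** The top and wrist cameras differed by about 1.4 mm on where the fixed roller's face lies. I went by the wrist view, and the small side force during insertion (4 N or less until the tip met the bench) was consistent with it.

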